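Fit a fresh press plate and zero the wear counter of a cap press

ROBOT

A 7-joint arm with a two-finger parallel gripper is mounted at the origin on the work surface. World frame = base frame: x ahead of the robot, y to its left, z up, the work surface at z = 0. Lengths are in m, angles in rad, forces in N, time in s.
With the tool pointing down it reaches from about 0.425 to 0.875 m from the base axis. Payload 4.7 kg.
Tool frame: the origin (TCP) lies on the centre line of the jaws, within the pads' length; the fingertips stand 14 mm ahead of it and the grasp point (between the pads) lies 5 mm behind it; z points along the fingers, y is the line along which they close (so a half turn about z gives the same grasp; the last joint's range is limited). The gripper opens to 85 mm and grips with 20 to 120 N. Pads are 22 mm wide; open, the fingers measure 114 mm over their backs; the gripper's body (76 mm by 85 mm) begins 54 mm behind the grasp point. The pads swing forward as they close: fully open they stand 13 mm farther back than shut.
Start: joints at [1.259, 0.321, -0.07, 1.45, 0.023, 1.371, -0.057], TCP at [0.208, -0.616, 0.245] pointing down, gripper open.
Joint ranges: [-2.86, 2.86], [-0.3, 2.09], [-1.38, 1.24], [0.06, 2.45], [-1.56, 4.7], [0.09, 2.05], [-2.69, 2.69]. Speed limits (rad/s): [2.57, 2.57, 3.14, 3.14, 3.14, 3.14, 3.14].

INTERFACE

Orientations are given as a 3x3 rotation matrix whose columns are the frame's x, y, z axes.
In Python, from rig import get_state, get_image, get_calibration, job_done gives the robot as it stands. The module is installed in compiled form; this text tells all that it offers.
- The arm moves only by the shell command python3 -m pendant 'ROWS' [FORCE]. ROWS is JSON, a list of rows, each a list of 5 numbers: the shift along the tool's x, y, z in cm, then the turn about the tool's z in rad, then the opening, from -1 (shut) to 1 (fully open). A call has 1 to 20 rows; each row shifts and turns the commanded pose from where the row before left it, along the tool's axes as they then stand; what a row does not reach is not made up. A row lasts 1/8 s, in which the tool goes at most 62.5 mm and 10.7 degrees, less where a joint would pass 70% of its speed; a pose out of reach is approached as far as the arm can. A call with a gripper value outside its range is refused whole. The fingers move at their own pace and stop on an object; FORCE is the grip in N (left out, the last holds). Time passes only in rows, so rows that do not move let the fingers close. It gives the time, the measured TCP pose, the force, the opening and the grip force at its end, in the units of the state.
- get_state(): the state, without advancing time (a new reading comes with each control period).
- get_image(name): name is "scene" or "top" or "wrist"; returns (picture, depth): 480x640x3 uint8, blue, green, red; 480x640 float32, m along the optical axis (not along the pixel's ray), 0 where there is no reading.
- get_calibration(name): a dict with "fx", "fy", "cx", "cy" (pixels), "extrinsics" (4x4, takes a point from camera to world coordinates). Camera axes: x right, y down, z forward; pixel columns grow to the right and rows downward; lengths in m; the calibration is good to about 2 mm. The wrist camera is an equidistant fisheye: a pixel r from the principal point sees the ray r / f radians off the axis. A picture is of the moment at which its call begins: read the wrist's pose just before it. get_calibration takes no time and is no camera call; for the wrist camera it gives the pose at the moment of the call.
- job_done(): hands the job in; it is judged then, once.
The state is a dict: "t": time; "qpos": joint angles; "qd": joint speeds; "joint_torque": joint torques, N m; "position": TCP position; "tool_rot": TCP orientation; "force": force on the tool from outside, world axes, zero at the start; "torque": the same for the moment, N m; "opening": finger opening in m; "finger_force": force on a finger pad.
Only numpy, scipy, OpenCV 4.12 (cv2) and the standard library are available. Lean on these libraries where they do the work, as an engineer would, in place of code of your own. Each camera call takes 0.05 s, during which the arm holds its last target. There are 200 camera calls.

TASK

Fit a fresh plate to the tube-cap press: take just the top aluminium plate from the stack in the white holder and gently lay it flat in the nest on the press's bed, down inside the four corner lips. Then turn the black counter knob on the press's sloping face anticlockwise all the way back to its zero stop. Leave the other plates in the holder and don't disturb the things standing around.

Things in the scene. Friction and masses are not known exactly. Their poses are not given: they have to be found in the camera images.
- press: fixed bench cap press: white housing, grey bed before it. Origin on the table under the housing's front edge, mid-width; -x to its front (over the bed), +y to the left of a person facing it, z up. Bed x -170..0 mm, 220 wide, 30 high. Housing x 0..185, 220 wide: front 60 high, then a face rising at 35 degrees to 151 high at x = 130, then a level top. Counter knob in the middle of the slope.
- nest (a point): centre of the nest, on the bed's top (30 mm above the table, 95 mm before the housing); axes as the press. Takes one plate lying flat, long side along the press's y. Bounded only at its corners by steel lips 7 mm high, 6 thick, about 20 long along each side; inside 127 mm (press y) x 63 mm (press x). Sides open between the lips.
- counter (a joint): knob angle, rad: 0 = against the zero stop, grows clockwise (looking at the sloping face) to 2.6. Starts well away from 0, stays where left (stiff, 0.1 N m). At 0 the steel pointer points to the press's left (+y), at the thick first tick, resting on a stop post 8 mm thick, 14 mm tall, 47 mm from the axis.
- knob_grip (a point): on the knob's axis, 36 mm above the sloping face, the height to grip. Turns with the knob: z out of the face (35 degrees from vertical, to the press's front), y along the grip bar to the pointer end, x across it. Black disc 72 mm across, 13 high, on it a bar 64 long, 18 thick, top 48 above the face. Steel pointer sticks out to 52 mm from the axis; white line on the bar's pointer half.
- holder: white holder of the stack, fixed: base 150 x 90 x 12 mm (x, y, z), with an upright end stop 8 mm thick and 46 mm wide at each x end, to 50 mm above the table; its y sides are open. Origin centre of underside, z up.
- plate_top: the top press plate, loose: plain aluminium 120 x 56 x 15 mm (x, y, z), 0.25 kg, with ten dark spots on top. Origin centre of its underside. It lies highest in the stack, its underside 57 mm above the table, its x along the holder's x.
- plate_high: one of the four equal aluminium press plates, second from the top; same size and origin as plate_top; stays in the holder
- plate_low: one of the four equal aluminium press plates, third from the top; same size and origin as plate_top; stays in the holder
- plate_bottom: one of the four equal aluminium press plates, lowest of the stack; same size and origin as plate_top; stays in the holder
- tube_rack: bystander: grey rack of capped tubes, 74 x 140 mm, 90 mm high, loose. Origin centre of underside.
- bottle: bystander: white plastic bottle, 66 mm across, 160 mm high, loose. Origin centre of underside.
- tip_box: bystander: pipette tip box, grey with white lid, 87 x 122 x 70 mm, loose. Origin centre of underside.
There are look-alikes about, which are no part of the job. Leave any purple or turquoise look-alike of the plate_top alone.

How it is judged:
On the way, in this order (a step that is already met when the one before it is completed fails the run):
1. the top plate lies flat in the nest, released (horizontal distance between plate_top and nest below 0.008 m and z of plate_top in the frame of press between 0.027 and 0.033 m and angle between plate_top's own z axis and vertical below 0.05 rad and angle between the x axis of plate_top and the y axis of press, either way round below 0.1 rad and contact force between the fingers and plate_top below 0.1 N and linear speed of plate_top below 0.02 m/s), for 0.2 s.
2. the counter knob is back at its zero stop (value of joint counter below 0.07 rad), for 0.2 s.
At the end, for the whole second after the job is handed in: Plate at rest flat in the nest (centre within 8 mm, height within 3 mm, long side along the press's y within 0.10 rad), knob within 0.07 rad of its zero stop, other plates within 15 mm and bystanders within 30 mm of where they started (horizontal distance between plate_top and nest below 0.008 m and z of plate_top in the frame of press between 0.027 and 0.033 m and angle between plate_top's own z axis and vertical below 0.05 rad and angle between the x axis of plate_top and the y axis of press, either way round below 0.1 rad and value of joint counter below 0.07 rad and linear speed of plate_top below 0.02 m/s and distance of each of plate_high, plate_low, plate_bottom from where it was at the start of the episode below 0.015 m and distance of each of tube_rack, bottle, tip_box from where it was at the start of the episode below 0.03 m); the robot touches nothing.
It fails at once if the plate is dropped or slammed into the nest (faster than 0.5 m/s just above it) (horizontal distance between plate_top and nest below 0.06 m and z of plate_top in the frame of press below 0.06 m and linear speed of plate_top above 0.5 m/s).
It fails at once if another plate leaves the stack (distance of any of plate_high, plate_low, plate_bottom from where it was at the start of the episode above 0.03 m).
It fails at once if a bystander is pushed away or tipped (distance of any of tube_rack, bottle, tip_box from where it was at the start of the episode above 0.05 m or angle between any of tube_rack, bottle, tip_box's own z axis and vertical above 0.5 rad).
It also fails if it takes over 58 s, if anything falls off the work surface, if the arm or the gripper's body presses on something with over 40 N, if the wrist force passes 120 N, or if a joint passes its speed limit or range.

## Working session

There is one attempt and no reset: what is moved stays moved. The work goes in short steps, Python scripts to look and compute and a shell command to move; the robot and the scene stay as the last step left them, time stands still between calls to the robot, and variables do not carry over. Pictures are saved under pics/ and viewed, at most 13 in all, crops included, and the job is handed in when it is done.

```bash
mkdir -p pics
cat > h.py <<'E'
import numpy as np, cv2
from rig import *
def grab(n):
    c=get_calibration(n); im,d=get_image(n); np.savez(f'{n}.npz',im=im,d=d,E=c['extrinsics'],k=[c['fx'],c['fy'],c['cx'],c['cy']]); return im,d
def load(n):
    z=np.load(f'{n}.npz'); return z['im'],z['d'],z['E'],z['k']
def cloud(n):
    im,d,E,k=load(n); v,u=np.mgrid[:480,:640]
    if n=='wrist':
        x=(u-k[2])/k[0];y=(v-k[3])/k[1];r=np.hypot(x,y)+1e-9;s=np.tan(np.minimum(r,1.5))/r
        P=np.stack([x*s*d,y*s*d,d],-1)
    else: P=np.stack([(u-k[2])/k[0]*d,(v-k[3])/k[1]*d,d],-1)
    return P@E[:3,:3].T+E[:3,3]
E
python3 - <<'E'
from h import *
for n in('scene','top','wrist'):
    im,d=grab(n); cv2.imwrite(f'pics/{n}0.png',im)
    print(n,load(n)[2].round(3).tolist(),load(n)[3],(d>0).mean())
print(get_state())
E
```

```text
scene [[0.448, 0.525, -0.724, 1.268], [0.894, -0.255, 0.369, -0.481], [0.009, -0.812, -0.583, 0.717], [0.0, 0.0, 0.0, 1.0]] [478.40795077 478.40795077 318.59295266 241.88172687] 0.99517578125
top [[-0.02, -0.993, 0.119, 0.361], [-1.0, 0.021, 0.011, -0.082], [-0.014, -0.119, -0.993, 1.401], [0.0, 0.0, 0.0, 1.0]] [521.32554553 521.32554553 311.56439512 245.40416903] 0.99591796875
wrist [[0.32, -0.899, -0.298, 0.284], [-0.947, -0.304, -0.1, -0.589], [-0.001, 0.314, -0.949, 0.374], [0.0, 0.0, 0.0, 1.0]] [371.64829954 371.64829954 322.04384914 238.19218331] 0.995927734375
{'t': 0.15, 'qpos': array([ 1.25905532,  0.32162299, -0.07007377,  1.45139305,  0.02262715,
        1.37079373, -0.05689317]), 'qd': array([-5.57477266e-04, -9.41093223e-08, -7.20951293e-04, -4.19231458e-03,
       -7.50707689e-04, -4.66755150e-05,  4.17194520e-04]), 'joint_torque': array([ 2.38628090e-04, -4.94096303e+01, -3.82617060e-01, -3.14683950e+01,
        1.30551486e-02,  8.28994234e-03, -4.90401840e-05]), 'position': array([ 0.20788924, -0.61545561,  0.24449484]), 'tool_rot': array([[ 9.47373445e-01,  3.20130026e-01, -5.66969603e-04],
       [ 3.20130507e-01, -9.47372541e-01,  1.31424594e-03],
       [-1.16401845e-04, -1.42658597e-03, -9.99998976e-01]]), 'force': array([-0.09480997, -0.65306712, -1.28837859]), 'torque': array([-0.07190021,  0.04383121,  0.01501283]), 'finger_force': 0.0, 'opening': 0.08540533257484975}
```

View pics/top0.png

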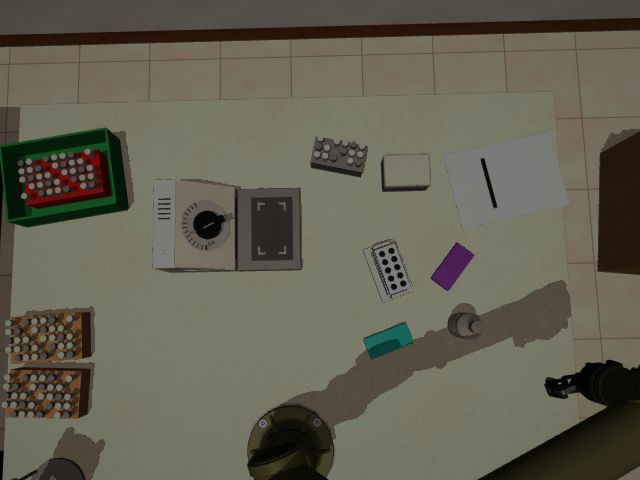

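View pics/scene0.png

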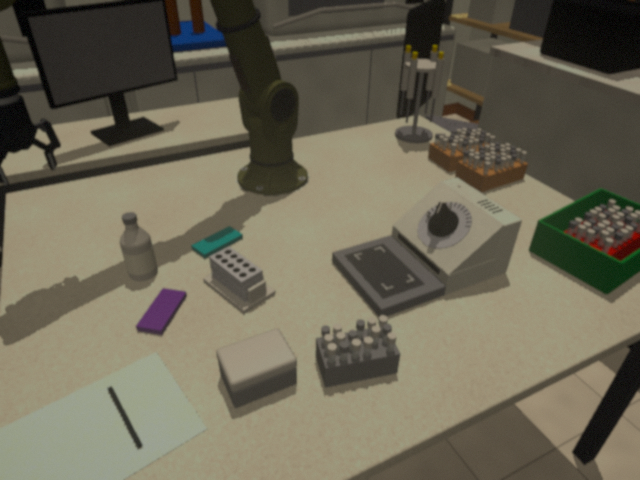

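Top view: the stack of silver plates with dark spots is at (390,270) in its white holder. The press housing is at (195,225), its bed and nest at (271,228), and the knob at (208,225). The purple (452,266) and turquoise (388,340) plates are the look-alikes. Plate_top is the spotted aluminium plate in the holder. Next I'll measure from depth and make one crop.

Run:
```python
from h import *
def rect(p): 
    r=cv2.minAreaRect((p[:,:2]*1000).astype(np.float32)); return np.round(r[0],1),np.round(r[1],1),round(r[2],1)
for n,(cu,cv_) in (('top',(390,270)),('scene',(238,272))):
    P=cloud(n); P0=P
    m=np.zeros((480,640),bool); m[cv_-45:cv_+45,cu-45:cu+45]=1
    for lo,hi in((.064,.082),):
        q=P[m&(P[...,2]>lo)&(P[...,2]<hi)]; print(n,'plate',len(q),np.median(q[:,2]),q[:,:2].mean(0),rect(q))
# press bed & top
P=cloud('top'); im=load('top')[0]
v,u=np.mgrid[:480,:640]
m=(u>225)&(u<310)&(v>175)&(v<285)&(P[...,2]>.02)&(P[...,2]<.045); q=P[m]; print('bed',len(q),np.median(q[:,2]),rect(q))
m=(u>145)&(u<310)&(v>170)&(v<285)&(P[...,2]>.02); q=P[m]; print('press all',rect(q), q[:,2].max())
m=(u>145)&(u<180)&(v>170)&(v<285)&(P[...,2]>.14); q=P[m]; print('housing top',rect(q))
# bystanders
for nm,b in dict(rack=(300,375,125,185),tip=(375,440,145,200),bottle=(440,490,295,345),tur=(355,420,315,365),pur=(425,480,235,295)).items():
    m=(u>b[0])&(u<b[1])&(v>b[2])&(v<b[3])&(P[...,2]>.01);q=P[m];print(nm,rect(q),np.percentile(q[:,2],98).round(3))
for z in (0.03,0.06,.1,.15): pass
t=cv2.convertScaleAbs(im,alpha=1.8)
a=cv2.resize(t[175:275,145:305],None,fx=5,fy=5,interpolation=3)[:, :800]
b=cv2.resize(t[230:310,350:420],None,fx=6,fy=6,interpolation=3)
o=np.zeros((600,800,3),np.uint8); o[:300,:480]=cv2.resize(a,(480,300)); o[:480,480:]=cv2.resize(b,(420,480))[:,:320]
s=cv2.convertScaleAbs(load('scene')[0],alpha=1.8)[185:310,330:480]; o[300:,:480]=cv2.resize(s,(480,300),interpolation=3)
cv2.imwrite('pics/c1.png',o)
```

```text
top plate 1039 0.07204196290000175 [ 0.45634891 -0.27090904] (array([ 457. , -271.2]), array([119.8,  57.1]), 17.8)
scene plate 1015 0.0719903754498421 [ 0.46260398 -0.27234232] (array([ 456.7, -271.8]), array([123.1,  58.3]), 17.6)
bed 5268 0.03015086005860934 (array([574.,  60.]), array([193.5, 221.8]), 89.6)
press all (array([522.8, 118.7]), array([323.5, 401.9]), 0.0) 1.400538069853459
housing top (array([464. , 171.1]), array([509.4, 199.2]), 46.6)
rack (array([ 594. , -152.1]), array([453.3, 175.6]), 4.5) 0.095
tip (array([ 551. , -245.5]), array([141. , 480.3]), 65.7) 0.076
bottle (array([ 347.9, -285.1]), array([401.1,  65.7]), 77.0) 1.401
tur (array([ 285.2, -198.7]), array([257.7, 104.4]), 78.9) 0.023
pur (array([ 401.8, -300.9]), array([102. , 432.7]), 23.8) 0.022
```

View pics/c1.png

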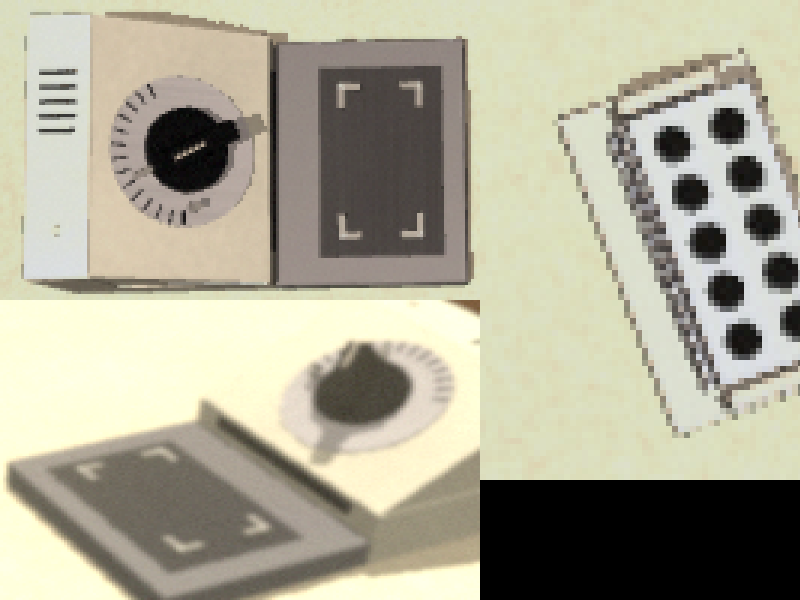

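The crop confirms the stack: silver plates with ten spots in the white holder, with plate_top on top. The bright patch beside the knob at (250,125) looks like a shadow of the bar. I'll check that up close later. Now the nest, from the lips in both views.

Run:
```python
from h import *
v,u=np.mgrid[:480,:640]
def rect(p): 
    r=cv2.minAreaRect((p[:,:2]*1000).astype(np.float32)); return np.round(r[0],1),np.round(r[1],1),round(r[2],2)
for n,poly in(('top',[(254,197),(291,196),(291,258),(254,259)]),('scene',[(352,248),(393,240),(421,268),(380,290)])):
    im,d,E,k=load(n); P=cloud(n); g=im.max(2).astype(int)
    m=np.zeros((480,640),np.uint8); cv2.fillPoly(m,[np.array(poly)],1)
    med=np.median(g[m>0]); L=(m>0)&(g>med+35)
    # ray-plane z=.037
    R=np.stack([(u-k[2])/k[0],(v-k[3])/k[1],np.ones_like(u)],-1)@E[:3,:3].T; X=E[:3,3]+R*((.037-E[2,3])/R[...,2])[...,None]
    print(n,med,L.sum(),rect(X[L]), u[L].min(),u[L].max(),v[L].min(),v[L].max())
    D=P-np.array([0.572,.0,0])
    for nm,mm in (('bed',(abs(P[...,2]-.03)<.003)&(abs(P[...,0]-.572)<.13)&(P[...,1]>-.12)&(P[...,1]<.15)),('htop',(abs(P[...,2]-.151)<.004)&(abs(P[...,0]-.572)<.15)&(P[...,1]>.1)&(P[...,1]<.35))):
        q=P[mm]; print(' ',nm,len(q),rect(q),np.median(q[:,2]))
    # front edge of the housing: slope points
    mm=(P[...,2]>.065)&(P[...,2]<.145)&(abs(P[...,0]-.572)<.09)&(P[...,1]>.02)&(P[...,1]<.28); q=P[mm]
    A=np.c_[q,np.ones(len(q))]
    w=np.ones(len(q),bool)
    for _ in range(8):
        c=np.linalg.lstsq(np.c_[q[w][:,:2],np.ones(w.sum())],q[w][:,2],rcond=None)[0]; r=q[:,2]-np.c_[q[:,:2],np.ones(len(q))]@c; w=abs(r)<.004
    print('  slope',c,np.degrees(np.arctan(np.hypot(*c[:2]))),np.degrees(np.arctan2(c[1],c[0])),w.sum())
```

```text
top 42.0 123 (array([581.7,  30.7]), array([ 87.9, 155.5]), 88.78) 258 291 196 254
  bed 3528 (array([573.3,  48.7]), array([220. , 170.5]), 0.01) 0.02999068316151432
  htop 2001 (array([574.1, 244.4]), array([220. , 147.3]), 1.04) 0.1506331387040889
  slope [-6.46339913e-04  6.85612608e-01 -2.92641042e-02] 34.43503849710003 90.05401379397121 2320
scene 63.0 43 (array([563.7,  43.4]), array([ 90.5, 156.1]), 81.66) 352 387 241 287
  bed 4332 (array([574.1,  53.7]), array([223.6, 185.8]), 1.04) 0.030203364046951175
  htop 1371 (array([573.1, 245.5]), array([222. , 146.5]), 0.02) 0.1504791450990388
  slope [ 0.00186041  0.6931044  -0.03258968] 34.726096865814675 89.8462089655266 2706
```

```bash
python3 -m pendant '[[0,0,0,0.016,1]]'
python3 - <<'E'
from h import *
s=get_state(); T=np.array([.457,-.2715,.16]); print(s['tool_rot'].T@(T-s['position'])*100)
E
```

```text
t: 0.28
position: [0.2079, -0.6156, 0.2448]
tool_rot: [[0.953, 0.304, -0.0], [0.304, -0.953, 0.001], [-0.0, -0.001, -1.0]]
force: [-0.5, -1.5, 0.4]
opening: 0.0856
finger_force: 0.0
[ 34.19040917 -25.2034861    8.50338452]
```

```bash
python3 -m pendant '[[2,-1.5,0,0,1],[4.2,-3.1,0,0,1],[4.5,-3.3,0,0,1],[4.5,-3.3,0,0,1],[4.5,-3.3,0,0,1],[4.5,-3.3,0,0,1],[4.5,-3.3,0,0,1],[3.5,-2.6,0,0,1],[2,-1.5,1.5,0,1],[0,0,2,0,1],[0,0,0,0,1],[0,0,0,0,1]]'
python3 - <<'E'
from h import *
im,d=grab('wrist'); s=get_state(); P=cloud('wrist')
m=(P[...,2]>.064)&(P[...,2]<.08)&(np.hypot(P[...,0]-.457,P[...,1]+.271)<.075)
q=P[m]; r=cv2.minAreaRect((q[:,:2]*1000).astype(np.float32)); print(len(q),np.median(q[:,2]),r,q.mean(0))
print(s['tool_rot'].T@(np.array([.457,-.2715,.074])-s['position'])*100)
cv2.imwrite('pics/w1.png',cv2.convertScaleAbs(im,alpha=1.6))
E
```

```text
t: 1.78
position: [0.4569, -0.2722, 0.211]
tool_rot: [[0.953, 0.304, 0.001], [0.304, -0.953, -0.001], [0.0, 0.001, -1.0]]
force: [-0.7, -0.9, 0.1]
opening: 0.0852
finger_force: 0.0
11212 0.07296167474270415 ((456.928955078125, -270.1101379394531), (120.54361724853516, 56.64864730834961), 17.649389266967773) [ 0.46066139 -0.26886708  0.07294702]
[ 4.37517424e-03 -9.36646645e-02  1.37252095e+01]
```

View pics/w1.png

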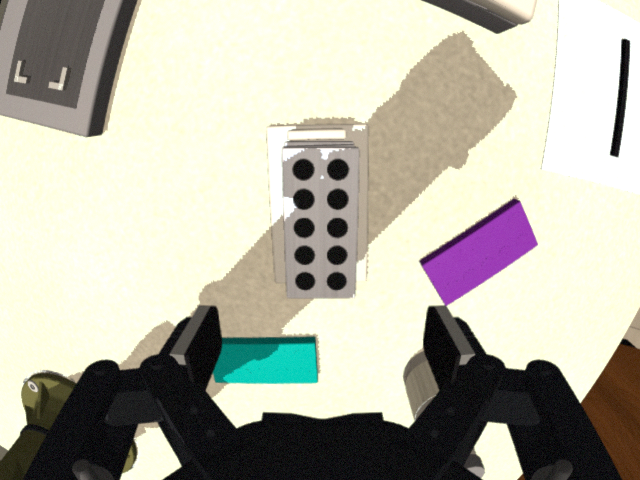

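The wrist view shows the stack at (320,225), square to the fingers, with the turquoise and purple look-alikes off to the sides. I'll check from depth how far the open fingertips extend ahead of the TCP.

```bash
python3 - <<'E'
from h import *
P=cloud('wrist'); s=get_state(); T=(P-s['position'])@s['tool_rot']*1000
d=load('wrist')[1]; v,u=np.mgrid[:480,:640]
for a,b in((155,225),(420,490)):
    m=(u>a)&(u<b)&(v>300)&(v<390)&(d>.02)&(d<.2)&(abs(T[...,1])<70); q=T[m]; print(len(q),q.min(0) if len(q) else 0,np.percentile(q[:,2],[50,90,98,99.5]),np.percentile(q[:,1],[1,50,99]),np.percentile(q[:,0],[1,50,99]))
E
python3 -m pendant '[[0,-0.05,4,0,1],[0,-0.05,4,0,1],[0,0,3,0,1],[0,0,0,0,1]]'
```

```text
4158 [-11.6695516  -57.89004646 -61.1191756 ] [-28.41469419  -8.66210678  -2.91935428  -0.74109913] [-56.91636773 -44.28051887 -33.7091486 ] [-10.30278238   9.62871281  16.76873721]
4192 [-11.68891447  29.01494957 -60.88259838] [-28.54329194  -8.69715658  -2.60466716  -0.62128838] [31.20504627 42.06902146 54.6337079 ] [-10.15401147   9.82404327  16.99573353]
t: 2.33
position: [0.4552, -0.2703, 0.0989]
tool_rot: [[0.953, 0.304, -0.003], [0.304, -0.953, 0.002], [-0.002, -0.003, -1.0]]
force: [-0.0, 0.4, 1.4]
opening: 0.0853
finger_force: 0.0
```

```bash
python3 -m pendant '[[0,0,1.5,0,1],[0,0,1.5,0,1],[0,0,0,0,1],[0,0,0,0,1]]'
```

```text
t: 2.82
position: [0.4569, -0.2707, 0.0706]
tool_rot: [[0.952, 0.305, 0.0], [0.305, -0.952, -0.0], [0.0, 0.0, -1.0]]
force: [0.1, 1.0, -0.1]
opening: 0.0858
finger_force: 0.0
```

```bash
python3 -m pendant '[[0,0,0,0,0.4],[0,0,0,0,0.2],[0,0,0,0,0],[0,0,0,0,-0.3],[0,0,0,0,-1],[0,0,0,0,-1],[0,0,0,0,-1],[0,0,0,0,-1]]' 40
python3 - <<'E'
from h import *
im,d=grab('wrist'); cv2.imwrite('pics/w2.png',cv2.convertScaleAbs(im,alpha=1.6))
P=cloud('wrist'); s=get_state(); T=(P-s['position'])@s['tool_rot']*1000
v,u=np.mgrid[:480,:640]
m=(v>250)&(d>.02)&(d<.3)&(abs(abs(T[...,1])-32)<4)&(abs(T[...,0])<13);q=T[m];print(len(q),np.percentile(q[:,2],[50,90,98,99.5]))
E
```

```text
t: 3.82
position: [0.4571, -0.2711, 0.0711]
tool_rot: [[0.952, 0.305, 0.001], [0.305, -0.952, -0.001], [0.001, 0.001, -1.0]]
force: [0.5, -0.8, 6.1]
opening: 0.0545
finger_force: 44.4
5270 [-29.00718646  -5.89270257   1.62932317   4.38954087]
```

View pics/w2.png

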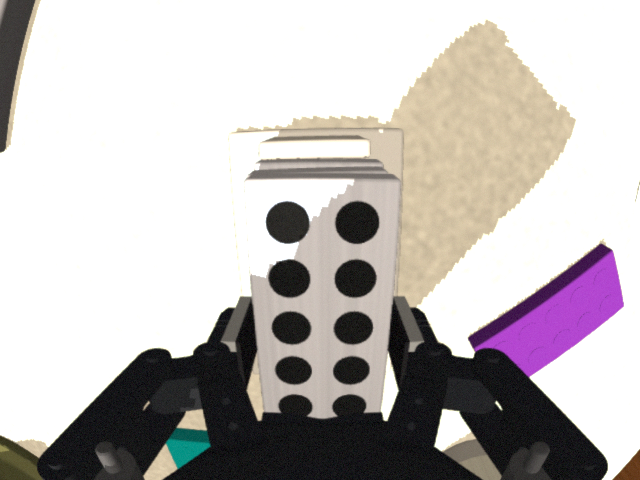

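The plate is gripped midway, with the pads at (240,335) and (405,335) on its long sides. I'll lift slowly and check that only the top plate comes up.

```bash
python3 -m pendant '[[0,0,-0.3,0,-1],[0,0,-0.3,0,-1],[0,0,-0.6,0,-1],[0,0,-1.5,0,-1],[0,0,-3,0,-1],[0,0,-5,0,-1],[0,0,-4,0,-1],[0,0,0,0,-1],[0,0,0,0,-1]]'
python3 - <<'E'
from h import *
im,d=grab('wrist');s=get_state(); cv2.imwrite('pics/w3.png',cv2.convertScaleAbs(im,alpha=1.3)); P=cloud('wrist')
T=(P-s['position'])@s['tool_rot']*1000
m=(abs(T[...,2]+3)<12)&(abs(T[...,1])<24)&(abs(T[...,0])<75)&(d>.03);q=T[m]
c=np.linalg.lstsq(np.c_[q[:,:2],np.ones(len(q))],q[:,2],rcond=None)[0]; print('held plane',c,len(q))
m=(abs(T[...,2]+3)<12)&(abs(T[...,0])<75)&(T[...,0]>20)&(abs(T[...,1])<40)&(d>.03);q=T[m]; print('held',np.percentile(q,[.5,99.5],axis=0).round(1))
for n in('scene','top'):
    grab(n);P=cloud(n);g=(np.hypot(P[...,0]-.457,P[...,1]+.271)<.06)&(P[...,2]<.09)&(P[...,2]>.03);q=P[g];print(n,len(q),np.percentile(q[:,2],[50,90,97]))
E
```

```text
t: 5.0
position: [0.456, -0.2703, 0.2168]
tool_rot: [[0.952, 0.305, -0.001], [0.305, -0.952, 0.0], [-0.001, -0.001, -1.0]]
force: [-0.4, 0.0, -3.8]
opening: 0.055
finger_force: 43.5
held plane [ 6.93111609e-03 -7.71497441e-04 -2.66475713e+00] 29357
held [[ 20.2 -28.   -4.2]
 [ 60.8  26.8   8.1]]
scene 1104 [0.05676674 0.05868195 0.05927776]
top 262 [0.05600433 0.05963065 0.06190558]
```

View pics/w3.png

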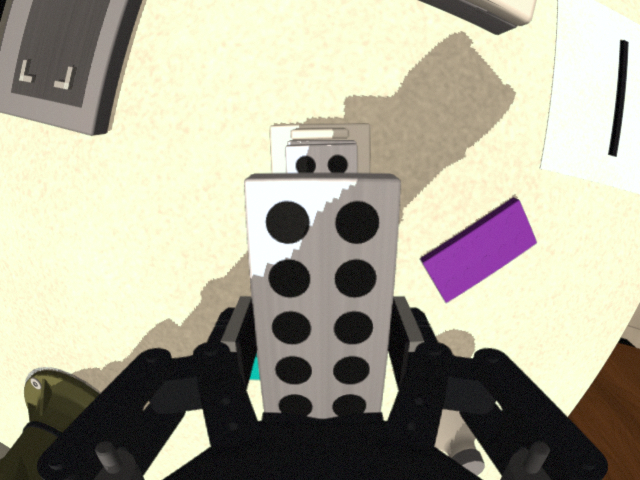

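Only the top plate came up. The next spotted plate is still in the holder at (322,163). Now I'll move beside the nest, aligned with it, and measure it from close by.

```bash
python3 -m pendant '[[0.6,-1.6,0,0,-1],[1.4,-4.2,0,0,-1],[1.6,-4.8,0,0,-1],[1.7,-5,0,0,-1],[1.7,-5,0,0,-1],[1.5,-4.6,0,0,-1],[1.2,-3.4,0,0,-1],[0.2,-0.8,0,0.08,-1],[0,0,0,0.12,-1],[0,0,0,0.109,-1],[0,0,0,0,-1],[0,0,0,0,-1],[0,0,0,0,-1]]'
python3 - <<'E'
from h import *
im,d=grab('wrist'); cv2.imwrite('pics/w4.png',cv2.convertScaleAbs(im,alpha=1.4))
P=cloud('wrist')
q=P[(abs(P[...,2]-.03)<.0035)&(abs(P[...,0]-.573)<.13)&(P[...,1]>-.08)&(P[...,1]<.16)]
print(len(q),np.median(q[:,2]),cv2.minAreaRect((q[:,:2]*1000).astype(np.float32)))
E
```

```text
t: 6.78
position: [0.4611, 0.0398, 0.2172]
tool_rot: [[1.0, 0.002, -0.0], [0.002, -1.0, -0.0], [-0.0, 0.0, -1.0]]
force: [-0.2, -0.2, -3.7]
opening: 0.0547
finger_force: 43.6
34300 0.031165171639174455 ((558.0223388671875, 49.97384262084961), (171.3588104248047, 189.6395721435547), 89.99461364746094)
```

View pics/w4.png

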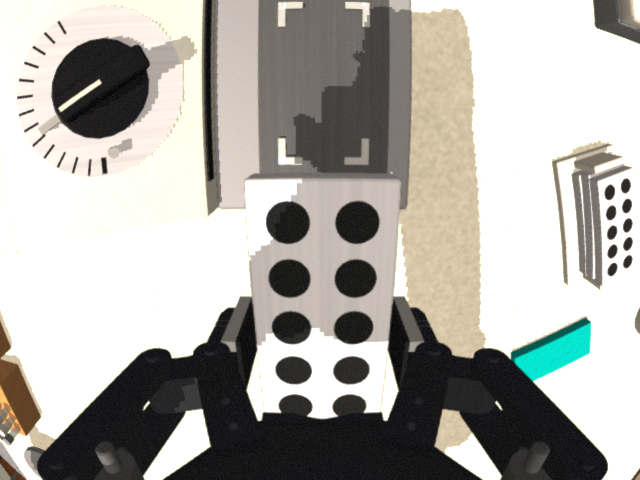

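The wrist view shows the nest lips at (278..370, 3..163). The knob's white line runs from (100,82) to (55,115), so the pointer faces left and down, about 0.9 rad from the thick tick at (104,165). The stop post is at (117,150). Now I'll compute the nest centre and the knob angle.

Run:
```python
from h import *
im,d,E,k=load('wrist'); P=cloud('wrist'); g=im.max(2); v,u=np.mgrid[:480,:640]
x=(u-k[2])/k[0];y=(v-k[3])/k[1];r=np.hypot(x,y);s=np.tan(r)/r
R=np.stack([x*s,y*s,np.ones_like(x)],-1)@E[:3,:3].T
X=E[:3,3]+R*((.0375-E[2,3])/R[...,2])[...,None]
m=np.zeros((480,640),bool)
for a,b,c,e in((274,306,0,30),(340,373,0,30),(274,306,133,168),(340,373,133,168)):
    w=np.zeros_like(m);w[c:e,a:b]=1; w&=(P[...,2]>.0335)&(P[...,2]<.042)
    q=X[w]; print(w.sum(),np.percentile(q,[2,98],axis=0)[:,:2].round(4).tolist()); m|=w
q=X[m];print('nest rect',cv2.minAreaRect((q[:,:2]*1000).astype(np.float32)))
# bed edges +-y from depth
row=(abs(P[...,2]-.03)<.004)&(abs(P[...,0]-.53)<.02);q=P[row];print('bed y',np.percentile(q[:,1],[.5,99.5]))
# knob: disc centre, slope plane
nrm=np.array([0,-np.sin(np.radians(35)),np.cos(np.radians(35))])
sl=(P[...,1]>.14)&(P[...,1]<.26)&(abs(P[...,0]-.52)<.05)
Q0=np.array([.573,.134,.06]); h=(P-Q0)@nrm*1000
w=(u<215)&(v<230); 
q=h[w&(abs(h)<6)];print('face off',np.median(q))
f=np.median(q)
kd=P[w&(h-f>9)&(h-f<16)]; a=np.array([1,0,0]);b=np.cross(nrm,a)
c=np.c_[(kd-Q0)@a,(kd-Q0)@b]*1000; print('disc',len(c),cv2.minEnclosingCircle(c.astype(np.float32)),np.percentile(c,[1,99],axis=0))
kb=P[w&(h-f>43)&(h-f<53)];c=np.c_[(kb-Q0)@a,(kb-Q0)@b]*1000; rr=cv2.minAreaRect(c.astype(np.float32));print('bar',len(c),rr,np.percentile((kb-Q0)@nrm*1000-f,[10,50,90]))
print('bar centre top world',Q0+a*rr[0][0]/1000+b*rr[0][1]/1000+nrm*(f+48)/1000)
# pointer/white line
for p in((100,82),(55,115),(40,128),(104,165),(117,150)): print(p,P[p[1],p[0]].round(4),((P[p[1],p[0]]-Q0)@np.c_[a,b,nrm]*1000).round(1))
print(b)
```

```text
329 [[0.621, 0.0581], [0.6429, 0.077]]
337 [[0.6209, 0.0024], [0.6431, 0.0216]]
350 [[0.5042, 0.0573], [0.5254, 0.0773]]
347 [[0.5043, 0.0024], [0.5263, 0.0223]]
nest rect ((573.884765625, 39.88997268676758), (139.3845672607422, 75.21687316894531), 0.05382267385721207)
bed y [-0.2398972   0.13483882]
face off 0.7037769505159114
disc 5009 ((-7.051647186279297, 85.18294525146484), 44.68410110473633) [[-45.90314986  46.83445213]
 [ 34.33406633 122.3403789 ]]
bar 2819 ((0.7749509811401367, 80.48027038574219), (18.38562774658203, 64.26118469238281), 29.039451599121094) [45.64466726 47.20485606 48.42728639]
bar centre top world [0.57377495 0.17199024 0.14605739]
(100, 82) [0.5726 0.1727 0.1465] [-0.4 81.4 48.6]
(55, 115) [0.5583 0.2209 0.1343] [-14.7 113.8  11. ]
(40, 128) [0.5509 0.2297 0.1418] [-22.1 125.3  12.2]
(104, 165) [0.5178 0.1988 0.1075] [-55.2  80.3   1.7]
(117, 150) [0.528 0.184 0.111] [-45.   70.2  13.1]
[-0.          0.81915204  0.57357644]
```

Nest centre is (0.5737, 0.0397) with yaw about 0. The knob is at about 1.06 rad. Moving over the nest.

```bash
python3 -m pendant '[[1,0,0,0,-1],[2.5,0,0,0,-1],[3,0,0,0,-1],[3,0,0,0,-1],[1.76,0,1,0,-1],[0,0,3,0,-1],[0,0,4,0,-1],[0,0,3.5,0,-1],[0,0,1.5,0,-1],[0,0,0.5,0,-1],[0,0,0,0,-1],[0,0,0,0,-1],[0,0,0,0,-1]]'
```

```text
t: 8.45
position: [0.5746, 0.0397, 0.0834]
tool_rot: [[1.0, 0.001, 0.002], [0.001, -1.0, -0.0], [0.002, 0.0, -1.0]]
force: [-0.5, 0.4, -2.7]
opening: 0.0546
finger_force: 43.6
```

```bash
python3 -m pendant '[[-0.1,0,0.8,0,-1],[0,0,0.8,0,-1],[0,0,0.8,0,-1],[0,0,0.6,0,-1],[0,0,0.4,0,-1],[0,0,0.2,0,-1],[0,0,0,0,-1],[0,0,0,0,-1],[0,0,0,0,-1]]'
```

```text
t: 9.57
position: [0.573, 0.0396, 0.0465]
tool_rot: [[1.0, 0.001, 0.0], [0.001, -1.0, -0.0], [0.0, 0.0, -1.0]]
force: [0.0, 0.1, -2.0]
opening: 0.055
finger_force: 43.6
```

```bash
python3 -m pendant '[[0,0,0.1,0,-1],[0,0,0.1,0,-1],[0,0,0,0,-1],[0,0,0,0,-1]]'
```

```text
t: 10.07
position: [0.5728, 0.0397, 0.0442]
tool_rot: [[1.0, 0.001, -0.0], [0.001, -1.0, -0.0], [-0.0, 0.0, -1.0]]
force: [0.1, 1.3, -2.9]
opening: 0.0545
finger_force: 43.6
```

```bash
python3 -m pendant '[[0,0,0.05,0,-1],[0,0,0.05,0,-1],[0,0,0,0,-1],[0,0,0,0,-1]]'
```

```text
t: 10.58
position: [0.5728, 0.0397, 0.0441]
tool_rot: [[1.0, 0.001, -0.0], [0.001, -1.0, -0.001], [-0.0, 0.001, -1.0]]
force: [-4.0, -0.0, 5.9]
opening: 0.0548
finger_force: 44.5
```

It has made contact (+5.9 N). I'll release gently and rise.

```bash
python3 -m pendant '[[0,0,0,0,0.35],[0,0,0,0,0.4],[0,0,0,0,0.7],[0,0,0,0,1],[0,0,0,0,1],[0,0,-1,0,1],[0,0,-3,0,1],[0,0,-5,0,1],[0,0,-5,0,1],[-2,0,-4,0,1],[-4,0,0,0,1],[-4,0,0,0,1],[-1,0,0,0,1],[0,0,0,0,1],[0,0,0,0,1]]' 20
python3 - <<'E'
from h import *
im,d=grab('wrist'); cv2.imwrite('pics/w5.png',cv2.convertScaleAbs(im,alpha=1.4))
P=cloud('wrist')
q=P[(abs(P[...,2]-.0455)<.005)&(abs(P[...,0]-.573)<.08)&(abs(P[...,1]-.04)<.05)]
print(len(q),np.median(q[:,2]),cv2.minAreaRect((q[:,:2]*1000).astype(np.float32)))
print('plane',np.linalg.lstsq(np.c_[q[:,:2],np.ones(len(q))],q[:,2],rcond=None)[0])
E
```

```text
t: 12.45
position: [0.4638, 0.0396, 0.2236]
tool_rot: [[1.0, 0.001, 0.001], [0.001, -1.0, 0.0], [0.001, -0.0, -1.0]]
force: [0.4, 0.5, 0.1]
opening: 0.0854
finger_force: 0.0
9627 0.045924348830288175 ((574.3189086914062, 36.52361297607422), (64.0528335571289, 122.41859436035156), 89.85050964355469)
plane [-0.00080871 -0.00145898  0.04644977]
```

View pics/w5.png

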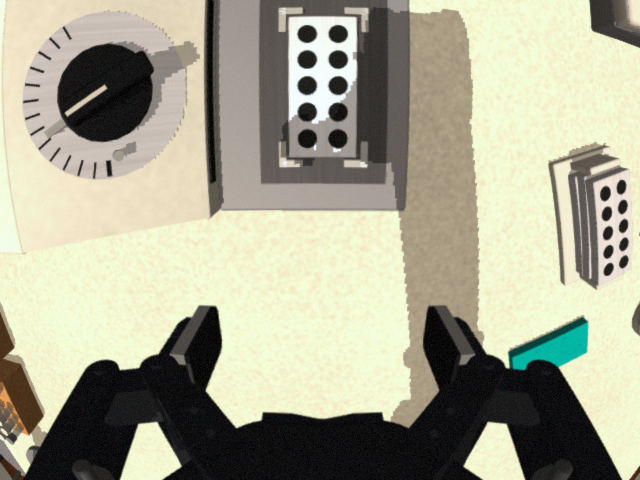

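The plate is flat in the nest, inside the lips, with its top at 45.9 mm. The knob's white line still runs from (105,88) to (65,115). The tool has to stay vertical, so I'll push the bar's downhill tail with shut fingers, towards +x and up the slope, to bring the pointer round to the zero stop.

```bash
python3 -m pendant '[[1,-1,0,0,-1],[2.5,-2,0,0,-1],[3,-2.5,0,0,-1],[2.4,-2.54,0,0,-1],[0,0,0,0,-1],[0,0,2,0,-1],[0,0,4,0,-1],[0,0,3,0,-1],[0,0,0.56,0,-1],[0,0,0,0,-1],[0,0,0,0,-1]]'
python3 - <<'E'
from h import *
im,d=grab('wrist'); P=cloud('wrist');s=get_state();T=(P-s['position'])@s['tool_rot']*1000
v,u=np.mgrid[:480,:640]
m=(d>.02)&(abs(T[...,1])<25)&(abs(T[...,0])<13)&(T[...,2]>-30)&(T[...,2]<17);q=T[m];print(len(q),np.percentile(q,[1,99],axis=0).round(1))
cv2.imwrite('pics/w6.png',cv2.convertScaleAbs(im,alpha=1.4))
E
```

```text
t: 13.88
position: [0.5527, 0.1201, 0.129]
tool_rot: [[1.0, 0.0, 0.002], [0.0, -1.0, 0.0], [0.002, -0.0, -1.0]]
force: [0.1, -1.1, 1.2]
opening: -0.0004
finger_force: 0.0
3718 [[ -9.7 -16.5 -29.8]
 [ 12.2  15.1   8.9]]
```

View pics/w6.png

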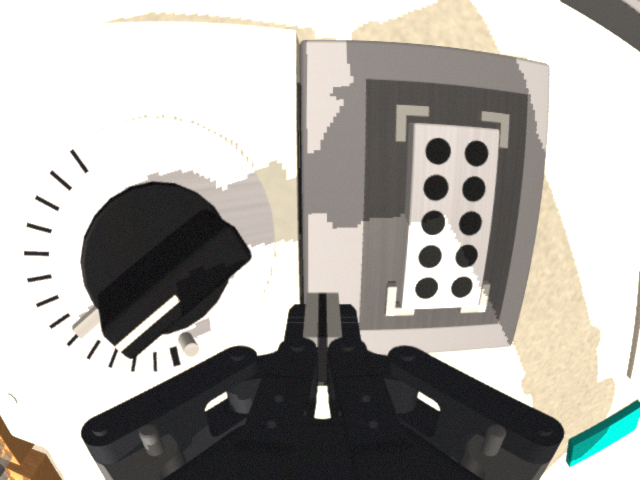

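The wrist view shows the shut fingers at (323,330) in front of the bar's tail at (240,255). The stop post is at (190,343) and the plate is well seated. Start pushing.

```bash
python3 -m pendant '[[0.4,-0.8,0,0,-1],[0.5,-0.8,0,0,-1],[0.4,-0.2,0,0,-1],[0.5,-0.1,0,0,-1],[0.5,-0.1,0,0,-1],[0.4,-0.2,0,0,-1],[0.3,-0.2,0,0,-1],[0.3,-0.2,0,0,-1],[0,0,0,0,-1]]'
python3 -m pendant '[[0.3,-0.2,0,0,-1],[0.3,-0.3,0,0,-1],[0,-0.2,0,0,-1],[0,0,0,0,-1]]'
python3 - <<'E'
from h import *
im,d=grab('wrist'); P=cloud('wrist')
t=np.radians(35);n=np.array([0,-np.sin(t),np.cos(t)]);a=np.array([1,0,0]);b=np.cross(n,a);Q=np.array([.5738,.1995,.1067])
C=(P-Q)@np.c_[a,b,n]*1000
m=(C[...,2]>43)&(C[...,2]<52)&(np.hypot(C[...,0],C[...,1])<38);q=C[m][:,:2]; print(len(q),cv2.minAreaRect(q.astype(np.float32)))
cv2.imwrite('pics/w7.png',cv2.convertScaleAbs(im,alpha=1.0))
E
```

```text
t: 15.05
position: [0.5847, 0.1438, 0.1275]
tool_rot: [[1.0, -0.001, -0.002], [-0.001, -1.0, -0.003], [-0.002, 0.003, -1.0]]
force: [-3.3, -4.2, 3.5]
opening: -0.0
finger_force: 2.6
t: 15.55
position: [0.5916, 0.1488, 0.1281]
tool_rot: [[1.0, -0.002, -0.0], [-0.002, -1.0, -0.006], [-0.0, 0.006, -1.0]]
force: [-2.6, -7.3, 6.3]
opening: 0.0004
finger_force: 4.0
2174 ((22.666044235229492, -8.698524475097656), (31.112079620361328, 18.04555892944336), 80.20958709716797)
```

View pics/w7.png

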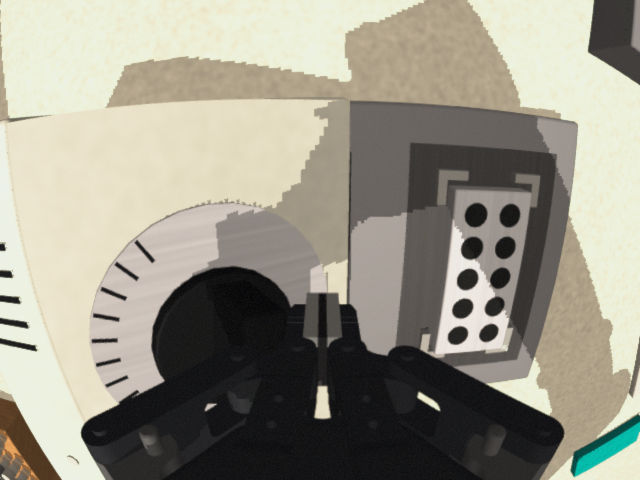

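The fingers hide the knob here. I'll keep pushing towards the stop and watch the force.

```bash
python3 -m pendant '[[0,-0.2,0,0,-1],[0,0,0,0,-1]]';python3 -m pendant '[[0,-0.15,0,0,-1],[0,0,0,0,-1]]'
python3 - <<'E'
from h import *
t=np.radians(35);n=np.array([0,-np.sin(t),np.cos(t)]);a=np.array([1,0,0]);b=np.cross(n,a);Q=np.array([.5738,.1995,.1067])
for c in('scene','top'):
    grab(c);P=cloud(c);C=(P-Q)@np.c_[a,b,n]*1000
    m=(C[...,2]>42)&(C[...,2]<52)&(np.hypot(C[...,0],C[...,1])<38)&(C[...,1]>-12);q=C[m][:,:2]
    if len(q)>5: print(c,len(q),cv2.minAreaRect(q.astype(np.float32)))
E
```

```text
t: 15.85
position: [0.5922, 0.1497, 0.1283]
tool_rot: [[1.0, -0.003, 0.001], [-0.003, -1.0, -0.007], [0.001, 0.007, -1.0]]
force: [-1.6, -8.4, 6.0]
opening: 0.0001
finger_force: 4.7
t: 16.1
position: [0.5926, 0.1504, 0.1285]
tool_rot: [[1.0, -0.004, 0.001], [-0.004, -1.0, -0.008], [0.001, 0.008, -1.0]]
force: [-2.0, -10.0, 8.0]
opening: -0.0
finger_force: 5.3
scene 47 ((2.631387710571289, -1.318404197692871), (16.84528350830078, 59.951290130615234), 85.45730590820312)
```

```bash
python3 -m pendant '[[0,-0.15,0,0,-1],[0,0,0,0,-1]]';python3 -m pendant '[[0,-0.15,0,0,-1],[0,0,0,0,-1]]';python3 -m pendant '[[0,-0.15,0,0,-1],[0,0,0,0,-1]]'
```

```text
t: 16.45
position: [0.593, 0.1511, 0.1285]
tool_rot: [[1.0, -0.005, 0.002], [-0.005, -1.0, -0.009], [0.002, 0.009, -1.0]]
force: [-1.7, -12.1, 8.1]
opening: 0.0002
finger_force: 6.0
t: 16.7
position: [0.593, 0.1511, 0.1286]
tool_rot: [[1.0, -0.006, 0.001], [-0.006, -1.0, -0.011], [0.001, 0.011, -1.0]]
force: [-2.5, -14.6, 9.5]
opening: 0.0001
finger_force: 7.3
t: 16.95
position: [0.593, 0.1513, 0.1285]
tool_rot: [[1.0, -0.006, 0.001], [-0.006, -1.0, -0.013], [0.001, 0.013, -1.0]]
force: [-2.3, -16.5, 10.5]
opening: 0.0007
finger_force: 8.5
```

Position has stopped while the force keeps rising, so it's at the stop. Back off, rise and check.

```bash
python3 -m pendant '[[0,-0.2,0,0,-1],[0,0,0,0,-1],[0,1.5,0,0,-1],[0,1.5,0,0,-1],[0,0,-3,0,-1],[0,0,-5,0,-1],[-3,2,-2,0,-1],[-5,4,0,0,-1],[-3,2,0,0,-1],[0,0,0,0,-1],[0,0,0,0,-1],[0,0,0,0,-1]]'
python3 - <<'E'
from h import *
t=np.radians(35);n=np.array([0,-np.sin(t),np.cos(t)]);a=np.array([1,0,0]);b=np.cross(n,a);Q=np.array([.5738,.1995,.1067])
for c in('wrist','top','scene'):
    im,_=grab(c);P=cloud(c);C=(P-Q)@np.c_[a,b,n]*1000
    m=(C[...,2]>43)&(C[...,2]<52)&(np.hypot(C[...,0],C[...,1])<38);q=C[m][:,:2]
    print(c,len(q),cv2.minAreaRect(q.astype(np.float32)))
    if c=='wrist': cv2.imwrite('pics/w8.png',im)
P=cloud('wrist');q=P[(abs(P[...,2]-.0455)<.004)&(abs(P[...,0]-.573)<.062)&(abs(P[...,1]-.04)<.05)]
print(len(q),cv2.minAreaRect((q[:,:2]*1000).astype(np.float32)))
E
```

```text
t: 18.45
position: [0.4828, 0.0551, 0.2277]
tool_rot: [[1.0, 0.003, 0.0], [0.003, -1.0, 0.001], [0.0, -0.001, -1.0]]
force: [-0.2, 1.6, -0.2]
opening: 0.0003
finger_force: 0.0
wrist 2775 ((0.03393363952636719, 0.042548179626464844), (63.96900177001953, 18.687101364135742), 0.10615800321102142)
top 6 ((29.980939865112305, -3.9197793006896973), (2.840719223022461, 7.999318599700928), 5.269510269165039)
scene 184 ((1.132638931274414, -1.5277099609375), (65.32401275634766, 18.24782943725586), 0.06181861087679863)
9472 ((572.7964477539062, 40.47832107543945), (120.80662536621094, 56.75727081298828), 0.018494920805096626)
```

View pics/w8.png

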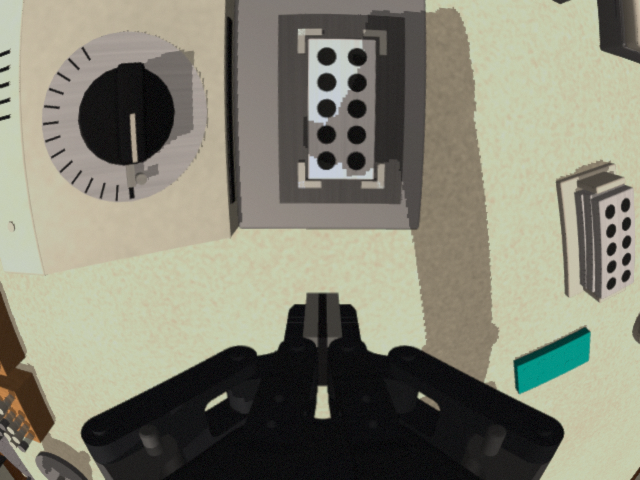

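The pointer is at the thick tick (131,190), resting on the post, and the bar is within 0.1° of zero. The plate is centred in the nest at (0.5728, 0.0405). Nothing is touching the robot, so I'm handing in.

```bash
python3 -c "from rig import job_done; print(job_done())"
```

```text
the job is handed in; nothing more can be done
None
```

The top plate is lying flat in the nest, about 1 mm off centre, the counter knob is back against its zero stop, and I handed the job in at about 18.5 s; the other plates stayed in the holder, nothing else was touched, and no verdict came back.

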